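# Start the feeding timers of the rearing trays

## Robot

A 7-joint arm with a two-finger parallel gripper is mounted at the origin on the work surface. World frame = base frame: x ahead of the robot, y to its left, z up, the work surface at z = 0. Lengths are in m, angles in rad, forces in N, time in s.
With the tool pointing down it reaches from about 0.35 to 0.9 m from the base axis. Payload 8.1 kg.
Tool frame: the origin (TCP) lies midway between the tips of the shut fingers; the grasp point (between the pads) lies 19 mm behind it; z points along the fingers, y is the line along which they close (so a half turn about z gives the same grasp; the last joint's range is limited). The gripper opens to 92 mm and grips with 3 to 60 N. Pads are 19 mm wide; open, the fingers measure 130 mm over their backs; the gripper's body (75 mm by 190 mm) begins 47 mm behind the grasp point.
Start: joints at [-1.323, 0.434, 0.025, 1.573, -0.012, 1.134, -0.075], TCP at [0.215, 0.587, 0.227] pointing down, gripper open.
Joint ranges: [-2.62, 2.62], [-0.44, 2.09], [-1.27, 1.32], [0.08, 2.57], [-1.32, 4.46], [0.12, 2], [-2.74, 2.74]. Speed limits (rad/s): [2.22, 2.22, 3.01, 3.01, 3.14, 3.14, 3.14].

## Interface

Orientations are given as [roll, pitch, yaw] about the fixed x, y, z axes, in that order (R = Rz(yaw) Ry(pitch) Rx(roll)).
In Python, from cell import ctrl gives the robot as it stands.
- The arm moves only by the tool play_rows, never from a script. Its argument "increments" is a list of rows, each a list of 7 numbers: the shift along the tool's x, y, z in cm, then the turn, a rotation vector about the tool's x, y, z in degrees, then the opening, from 0 (shut) to 1 (fully open). In form: [[x, y, z, wx, wy, wz, gripper], ...]. A call has 1 to 5 rows; each row is the pose to reach, as a shift and turn from the pose commanded when the call began, along the tool's axes at that moment; what a row does not reach only later rows make up. A row lasts 1/10 s, in which the tool goes at most 50 mm and 8.59 degrees, less where a joint would pass 70% of its speed; a pose out of reach is approached as far as the arm can. A call with a gripper value outside its range is refused whole. The fingers move at their own pace and stop on an object; "newtons" is the grip in N (left out, the last holds). Time passes only in rows, so rows that repeat a pose let the fingers close. It gives the time, the measured TCP pose, the force, the opening and the grip force at its end, in the units of the state.
- ctrl.state(): the state, without advancing time (a new reading comes with each control period).
- ctrl.get_image(name): name is "scene" or "top" or "wrist"; returns the picture (400x640x3 uint8, red, green, blue); there is no depth.
- ctrl.get_calibration(name): a dict with "mtx" (3x3 intrinsics, pixels), "D" ([k1, k2, p1, p2, k3] as OpenCV has them; the pictures are not rectified), "T" (4x4, takes a point from camera to world coordinates); the wrist camera has in their place "T_tool_cam" (4x4, takes a point from camera to tool coordinates, whose origin is the TCP and whose axes are the flange's). Camera axes: x right, y up, looking along -z (the intrinsics and any distortion apply to the point x, -y, -z); pixel columns grow to the right and rows downward; lengths in m; the calibration is good to about 2 mm. A picture is of the moment at which its call begins: read the wrist's pose just before it. get_calibration takes no time and is no camera call.
- ctrl.close_job(): hands the job in; it is judged then, once.
The state is a dict: "time": time; "joint_positions": joint angles; "qvel": joint speeds; "effort": joint torques, N m; "tool_pos": TCP position; "ee_rot": TCP orientation; "contact_force": force on the tool from outside, world axes, zero at the start; "wrist_torque": the same for the moment, N m; "width": opening from 0.0 (shut) to 1.0 (fully open); "grip_force": force on a finger pad.
Only numpy, scipy, OpenCV 4.12 (cv2) and the standard library are available. Lean on these libraries where they do the work, as an engineer would, in place of code of your own. Each camera call takes 0.05 s, during which the arm holds its last target. There are 200 camera calls.

## Task

Three rearing trays of different sizes have just been fed: start the feeding timer that stands in front of each by pressing its round key gently all the way down, first the smallest tray's, then the middle-sized one's, then the largest one's; the keys stay down. Leave the spare timer that stands by no tray unpressed. Only press the keys: do not pick up, tip or push away any timer, and do not disturb the trays or the other things around.

Things in the scene. Friction and masses are not known exactly. Their poses are not given: they have to be found in the camera images.
- key_small_top (a point): Centre of the top face of the round grey key, 32 mm across, on the timer in front of the small tray. Up, it is about 54 mm above the table (16 mm proud of the housing); fully down and released, 10 mm lower. The key's rubber cap is springy, about 2 N per mm: it gives 1 to 2 mm before the key starts down and up to 5 mm more at the key's stop, then springs back.
- key_small (a joint): How far that key is pressed straight down, m (give of its cap not counted): 0 up, 0.010 at its stop. It starts between 0 and 0.0015, takes about 2.5 N to move and stays where it is left.
- key_middle_top (a point): Centre of the top face of the round grey key, 32 mm across, on the timer in front of the middle tray. Up, it is about 54 mm above the table (16 mm proud of the housing); fully down and released, 10 mm lower. The key's rubber cap is springy, about 2 N per mm: it gives 1 to 2 mm before the key starts down and up to 5 mm more at the key's stop, then springs back.
- key_middle (a joint): How far that key is pressed straight down, m (give of its cap not counted): 0 up, 0.010 at its stop. It starts between 0 and 0.0015, takes about 2.5 N to move and stays where it is left.
- key_large_top (a point): Centre of the top face of the round grey key, 32 mm across, on the timer in front of the large tray. Up, it is about 54 mm above the table (16 mm proud of the housing); fully down and released, 10 mm lower. The key's rubber cap is springy, about 2 N per mm: it gives 1 to 2 mm before the key starts down and up to 5 mm more at the key's stop, then springs back.
- key_large (a joint): How far that key is pressed straight down, m (give of its cap not counted): 0 up, 0.010 at its stop. It starts between 0 and 0.0015, takes about 2.5 N to move and stays where it is left.
- timer_small: Feeding timer of the small tray: a loose white block 66 x 66 mm, 38 mm tall without its key, 0.3 kg, on a rubber foot, with a narrow green window on top along the edge that faces the robot. It stands right in front of the robot-side wall of its tray, about 14 mm from it, up to 20 mm to the left or right of the wall's middle. All the timers look alike. Origin: centre of its underside, z up; the key's axis is 4 mm along its +x.
- timer_middle: Feeding timer of the middle tray: a loose white block 66 x 66 mm, 38 mm tall without its key, 0.3 kg, on a rubber foot, with a narrow green window on top along the edge that faces the robot. It stands right in front of the robot-side wall of its tray, about 14 mm from it, up to 20 mm to the left or right of the wall's middle. All the timers look alike. Origin: centre of its underside, z up; the key's axis is 4 mm along its +x.
- timer_large: Feeding timer of the large tray: a loose white block 66 x 66 mm, 38 mm tall without its key, 0.3 kg, on a rubber foot, with a narrow green window on top along the edge that faces the robot. It stands right in front of the robot-side wall of its tray, about 14 mm from it, up to 20 mm to the left or right of the wall's middle. All the timers look alike. Origin: centre of its underside, z up; the key's axis is 4 mm along its +x.
- tray_small: The smallest one of three open blue plastic rearing trays, 100 x 110 mm (x by y of its own frame) and 45 mm tall, with cardboard tubes in it. Loose. Origin: centre of its underside; its -x side faces the robot. The three trays stand side by side; which is where varies.
- tray_middle: The middle-sized one of three open blue plastic rearing trays, 130 x 155 mm (x by y of its own frame) and 50 mm tall, with cardboard tubes in it. Loose. Origin: centre of its underside; its -x side faces the robot. The three trays stand side by side; which is where varies.
- tray_large: The largest one of three open blue plastic rearing trays, 160 x 210 mm (x by y of its own frame) and 60 mm tall, with cardboard tubes in it. Loose. Origin: centre of its underside; its -x side faces the robot. The three trays stand side by side; which is where varies.
- key_spare (a joint): How far the key of the spare timer is pressed down, m: 0 up, 0.010 at its stop.
- timer_spare: The spare timer, the same as the others, standing by itself off to one side of the robot, away from the trays. Origin: centre of its underside.
- jar: Glass jar with a metal lid, 54 mm across, 60 mm tall, between the timers. Origin: underside centre.
- brush: Hand brush 170 mm long lying between the timers. Origin: underside.
- sieve: Round steel sieve pan, 130 mm across, 40 mm tall, off to one side of the robot. Origin: underside centre.
- bottle: White plastic bottle, 60 mm across, 150 mm tall, off to one side of the trays. Origin: underside centre.
- scoop: Spoon-shaped scoop 180 mm long lying behind the trays. Origin: underside.
- dish: White ceramic bowl, 90 mm across, 28 mm tall, off to one side of the trays. Origin: underside centre.

How it is judged:
On the way, in this order (a step that is already met when the one before it is completed fails the run):
1. the key of the small tray's timer is down (value of joint key_small above 0.008 m), for 0.1 s.
2. the key of the middle tray's timer is down (value of joint key_middle above 0.008 m), for 0.1 s.
3. the key of the large tray's timer is down (value of joint key_large above 0.008 m), for 0.1 s.
At the end, for the whole second after the job is handed in: The keys of the small, middle and large trays' timers are pressed down at least 8 of their 10 mm, the spare timer's key less than 3 mm; all four timers stand upright (within 0.1 rad) on the table, at rest; no timer, tray or other thing is more than 30 mm from where it began (value of joint each of key_small, key_middle, key_large above 0.008 m and value of joint key_spare below 0.003 m and height (world z) of each of timer_small, timer_middle, timer_large, timer_spare below 0.006 m and angle between each of timer_small, timer_middle, timer_large, timer_spare's own z axis and vertical below 0.1 rad and linear speed of each of timer_small, timer_middle, timer_large, timer_spare below 0.02 m/s and distance of each of timer_small, timer_middle, timer_large, timer_spare, tray_small, tray_middle, tray_large, jar, brush, sieve, bottle, scoop, dish from where it was at the start of the episode below 0.03 m); the robot touches nothing.
It fails at once if a key is pressed out of order (more than 4 mm down while the one before is not yet 7 mm down), or the spare timer's key is pressed (more than 3 mm) ((value of joint key_middle above 0.004 m and value of joint key_small below 0.007 m) or (value of joint key_large above 0.004 m and value of joint key_small below 0.007 m) or (value of joint key_large above 0.004 m and value of joint key_middle below 0.007 m) or value of joint key_spare above 0.003 m).
It fails at once if a timer is lifted (more than 10 mm) or tipped (more than 0.3 rad) (height (world z) of any of timer_small, timer_middle, timer_large, timer_spare above 0.01 m or angle between any of timer_small, timer_middle, timer_large, timer_spare's own z axis and vertical above 0.3 rad).
It fails at once if a timer is pressed hard (more than 25 N) (contact force between any of the fingers, the arm and timer_small above 25 N or contact force between any of the fingers, the arm and timer_middle above 25 N or contact force between any of the fingers, the arm and timer_large above 25 N or contact force between any of the fingers, the arm and timer_spare above 25 N).
It fails at once if a timer, a tray or another thing is moved by more than 30 mm (distance of any of timer_small, timer_middle, timer_large, timer_spare, tray_small, tray_middle, tray_large, jar, brush, sieve, bottle, scoop, dish from where it was at the start of the episode above 0.03 m).
It fails at once if a tray or another thing is lifted (more than 20 mm) or tipped (more than 0.4 rad) (height (world z) of any of tray_small, tray_middle, tray_large, jar, bottle, dish, sieve above 0.02 m or angle between any of tray_small, tray_middle, tray_large, jar, bottle's own z axis and vertical above 0.4 rad).
It also fails if it takes over 54 s, if anything falls off the work surface, if the arm or the gripper's body presses on something with over 40 N, if the wrist force passes 120 N, or if a joint passes its speed limit or range.

## Working session

There is one attempt and no reset: what is moved stays moved. The work goes in short steps, Python scripts to look and compute and a tool call to move; the robot and the scene stay as the last step left them, time stands still between calls to the robot, and variables do not carry over. Pictures are saved under pics/ and viewed, at most 10 in all, crops included, and the job is handed in when it is done.

Besides the shell and the picture viewer there is one more tool, called after ">>>" in YAML: its name, and indented under it one key for each argument. play_rows: Moves the arm, as the interface text tells. Its arguments: {"type":"object","properties":{"increments":{"type":"array","items":{"type":"array","items":{"type":"number"}}},"newtons":{"type":"number"}},"required":["increments"]}

```bash
mkdir -p pics; python3 - <<'E'
from cell import ctrl
import cv2
for n in("top","scene"):
    im=ctrl.get_image(n); cv2.imwrite(f"pics/{n}0.png",im[:,:,::-1])
    c=ctrl.get_calibration(n); print(n,c)
print(ctrl.state())
E
```

```text
top {'mtx': array([[373.30178102,   0.        , 318.65791996],
       [  0.        , 373.30178102, 193.1917817 ],
       [  0.        ,   0.        ,   1.        ]]), 'D': array([-0.060991,  0.      ,  0.      ,  0.      ,  0.      ]), 'T': array([[ 8.47184898e-03,  9.96517396e-01, -8.29536395e-02,
         4.23645994e-01],
       [-9.99945386e-01,  7.93478397e-03, -6.80182376e-03,
        -2.90504695e-04],
       [-6.11991650e-03,  8.30067330e-02,  9.96530195e-01,
         1.28539267e+00],
       [ 0.00000000e+00,  0.00000000e+00,  0.00000000e+00,
         1.00000000e+00]])}
scene {'mtx': array([[436.61328692,   0.        , 315.39805552],
       [  0.        , 436.61328692, 204.32208863],
       [  0.        ,   0.        ,   1.        ]]), 'D': array([0.01063005, 0.        , 0.        , 0.        , 0.        ]), 'T': array([[ 0.36410928, -0.69754271,  0.61713743,  1.42324441],
       [ 0.93127713,  0.26404168, -0.25100777, -0.33879421],
       [ 0.01213864,  0.66612023,  0.7457456 ,  1.09675156],
       [ 0.        ,  0.        ,  0.        ,  1.        ]])}
{'time': 0.1, 'joint_positions': array([-1.32260712,  0.43515995,  0.02499812,  1.5740227 , -0.01162327,
        1.13398236, -0.0750951 ]), 'qvel': array([-0.00086493, -0.00020939,  0.00113064, -0.00303708,  0.00097057,
        0.00115972, -0.00038213]), 'effort': array([ 2.77817395e-03, -6.69126034e+01,  9.87840369e-01, -3.15139961e+01,
       -6.05292292e-02,  3.76304076e-02,  5.17286207e-05]), 'tool_pos': array([0.21467171, 0.58648319, 0.22601317]), 'ee_rot': array([-3.14017070e+00,  1.19384861e-04,  2.79070674e+00]), 'contact_force': array([ 0.07019822,  1.23139324, -0.10863038]), 'wrist_torque': array([-0.02616885,  0.02170416,  0.00294859]), 'grip_force': 0.0, 'width': 1.0009495448729264}
```

View pics/top0.png

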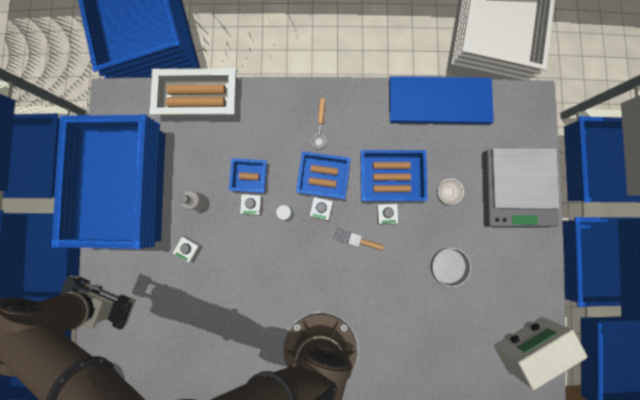

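Small tray is at the left (248,176) with its timer key near (250,204). Middle tray is at (323,176) with key near (321,208), and large tray at (393,176) with key near (388,213). The spare timer is at (185,249).

```bash
cat > h.py <<'E'
import numpy as np, cv2
from scipy.spatial.transform import Rotation as R
def ray(c,uv,T=None):
    T=c["T"] if T is None else T
    p=cv2.undistortPoints(np.array([[uv]],float),c["mtx"],c["D"])[0,0]
    return T[:3,3],T[:3,:3]@np.array([p[0],-p[1],-1])
def onplane(c,uv,z,T=None):
    o,d=ray(c,uv,T); return o+d*(z-o[2])/d[2]
def tool_T(s):
    T=np.eye(4);T[:3,:3]=R.from_euler('xyz',s["ee_rot"]).as_matrix();T[:3,3]=s["tool_pos"];return T
def keys(im,amin,amax,sat=40,lo=60,hi=170):
    """grey holes enclosed by white timer tops -> centre, area"""
    hsv=cv2.cvtColor(im,cv2.COLOR_RGB2HSV)
    w=((hsv[...,1]<sat)&(hsv[...,2]>hi)).astype(np.uint8)
    cs,h=cv2.findContours(w,cv2.RETR_CCOMP,cv2.CHAIN_APPROX_NONE)
    out=[]
    for c,hh in zip(cs,h[0]):
        a=cv2.contourArea(c)
        if hh[3]>=0 and amin<a<amax:
            (u,v),(w_,h_),_=cv2.minAreaRect(c); m=cv2.moments(c)
            out.append((m['m10']/m['m00'],m['m01']/m['m00'],a,w_,h_))
    return out
E
python3 - <<'E'
from h import *
from cell import ctrl
np.set_printoptions(precision=4,suppress=True)
for n in("top","scene"):
    im=cv2.imread(f"pics/{n}0.png")[:,:,::-1].copy();c=ctrl.get_calibration(n)
    for k in keys(im,20,600): 
        p=onplane(c,k[:2],.054)
        if .2<p[0]<.8: print(n,np.round(k,1),p)
print(ctrl.get_calibration("wrist"))
im=cv2.imread("pics/top0.png")[150:270,150:450];cv2.imwrite("pics/crop.png",cv2.resize(im,(750,300),interpolation=cv2.INTER_CUBIC))
s=cv2.imread("pics/scene0.png");cv2.imwrite("pics/sc.png",s)
E
```

```text
top [185.3 248.2 114.   12.   12. ] [0.3401 0.4475 0.054 ]
top [387.7 212.2 114.5  11.3  12. ] [ 0.465  -0.2204  0.054 ]
top [321.1 207.1 109.   11.3  11.3] [ 0.4801 -0.0002  0.054 ]
top [250.1 203.  110.   11.3  11.3] [0.4917 0.235  0.054 ]
scene [338.9 247.7  21.5   8.2   4.1] [0.7443 0.0145 0.054 ]
scene [ 15.9 338.6  35.5   3.6  15. ] [ 0.7131 -0.8449  0.054 ]
scene [ 17.  323.2  20.5   3.2  10. ] [ 0.6691 -0.8448  0.054 ]
scene [ 18.2 305.5  31.    5.   12. ] [ 0.6156 -0.8448  0.054 ]
scene [ 19.9 276.8  56.5   4.   22. ] [ 0.5216 -0.8453  0.054 ]
scene [ 21.1 255.   29.    5.7   7.1] [ 0.4434 -0.8459  0.054 ]
{'mtx': array([[283.5738,   0.    , 316.9769],
       [  0.    , 283.5738, 201.1315],
       [  0.    ,   0.    ,   1.    ]]), 'D': array([0.0136, 0.    , 0.    , 0.    , 0.    ]), 'T_tool_cam': array([[ 0.0003,  0.9572,  0.2893,  0.0782],
       [ 1.    , -0.0003, -0.0001,  0.0004],
       [ 0.    ,  0.2893, -0.9572, -0.1567],
       [ 0.    ,  0.    ,  0.    ,  1.    ]])}
```

View pics/crop.png

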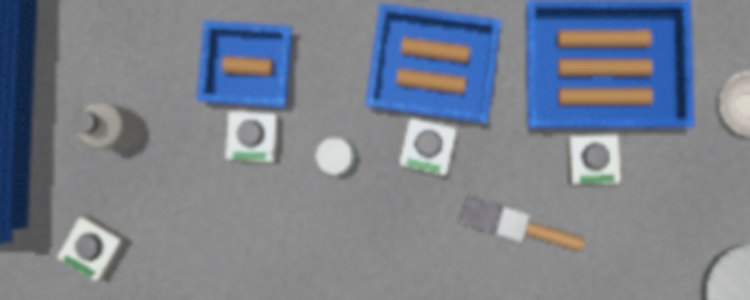

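>>> play_rows:
  increments:
    - [-3, -1.8, 0, 0, 0, -3, 0]
    - [-7, -4.3, 0, 0, 0, -6, 0]
    - [-11, -6.8, 0, 0, 0, -9, 0]
    - [-15, -9.3, 0, 0, 0, -12, 0]
    - [-19, -11.7, 0, 0, 0, -15, 0]

```text
time: 0.6
tool_pos: [0.3537, 0.4099, 0.2265]
ee_rot: [-3.141, -0.0, 3.055]
contact_force: [1.0, 0.1, 0.3]
width: 0.614
grip_force: 0.0
```

```bash
cat > go.py <<'E'
import sys
from h import *
from cell import ctrl
# required increment (cm, deg) to target x y z with yaw pi
s=ctrl.state();T=tool_T(s)
t=np.array([float(a) for a in sys.argv[1:4]])
Rt=R.from_euler('xyz',[np.pi,0,np.pi]).as_matrix()
print(s["time"],s["tool_pos"].round(4),s["ee_rot"].round(3),s["contact_force"].round(2),s["width"])
print("inc",(T[:3,:3].T@(t-T[:3,3])*100).round(2),np.degrees(R.from_matrix(T[:3,:3].T@Rt).as_rotvec()).round(2))
E
python3 go.py .475 .235 .2
```

```text
0.6 [0.3537 0.4099 0.2265] [-3.141 -0.     3.055] [0.96 0.08 0.27] 0.614482983798152
inc [-13.6  -16.37   2.65] [-0.03 -0.01 -4.97]
```

>>> play_rows:
  increments:
    - [-3, -3.6, 0.5, 0, 0, -1, 0]
    - [-6.5, -7.8, 1, 0, 0, -2, 0]
    - [-10, -12, 1.7, 0, 0, -4, 0]
    - [-13.6, -16.4, 2.6, 0, 0, -5, 0]
    - [-13.6, -16.4, 2.6, 0, 0, -5, 0]

```text
time: 1.1
tool_pos: [0.4763, 0.2304, 0.2]
ee_rot: [-3.139, 0.0, 3.134]
contact_force: [-0.6, -0.1, 0.7]
width: 0.178
grip_force: 0.0
```

>>> play_rows:
  increments:
    - [0, 0, 0, 0, 0, 0, 0]
    - [0, 0, 0, 0, 0, 0, 0]

```text
time: 1.3
tool_pos: [0.4735, 0.2367, 0.2005]
ee_rot: [3.141, -0.001, 3.139]
contact_force: [0.1, -0.3, -0.0]
width: 0.019
grip_force: 0.0
```

```bash
cat > look.py <<'E'
import sys
from h import *
from cell import ctrl
s=ctrl.state();T=tool_T(s);c=ctrl.get_calibration("wrist");im=ctrl.get_image("wrist")
cv2.imwrite(f"pics/{sys.argv[1]}.png",im[:,:,::-1])
z=float(sys.argv[2]) if len(sys.argv)>2 else .054
print(s["time"],s["tool_pos"].round(4),s["ee_rot"].round(3),s["width"].__round__(3))
for k in keys(im,300,20000): print(np.round(k,1),onplane(c,k[:2],z,T@c["T_tool_cam"]).round(4))
E
python3 look.py w1
```

```text
1.3 [0.4735 0.2367 0.2005] [ 3.141e+00 -1.000e-03  3.139e+00] 0.019
[318.5 200.5 884.5  33.   34. ] [0.4862 0.2387 0.054 ]
[ 110.4  192.6 1042.    37.5   36.1] [0.4766 0.01   0.054 ]
[112.5 167.2 413.   45.7  10.8] [0.4485 0.0182 0.054 ]
[ 533.6   54.3 1555.5   38.8   52.4] [0.3406 0.4446 0.054 ]
```

View pics/w1.png

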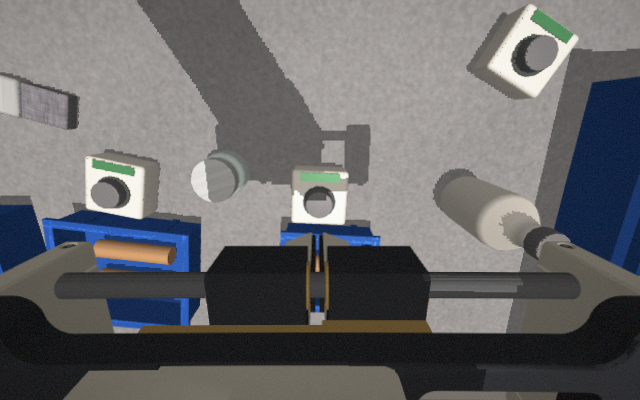

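Wrist view: the small timer is straight ahead, with its key at (318,202) partly in shadow, the jar at (215,178) and the middle timer at (110,193). Both cameras agree to within about 5 mm (the wrist view includes the key's side), so I'm using (0.490, 0.237).

>>> play_rows:
  increments:
    - [-0.6, 0, 3, 0, 0, 0, 0]
    - [-1.2, 0, 6, 0, 0, 0, 0]
    - [-1.6, 0, 9, 0, 0, 0, 0]
    - [-1.6, 0, 11.5, 0, 0, 0, 0]
    - [-1.6, 0, 12.5, 0, 0, 0, 0]

```text
time: 1.85
tool_pos: [0.4878, 0.2375, 0.0736]
ee_rot: [-3.141, -0.003, -3.141]
contact_force: [-0.2, 0.4, 0.4]
width: 0.003
grip_force: 0.0
```

>>> play_rows:
  increments:
    - [0, 0, 0, 0, 0, 0, 0]
    - [0, 0, 0, 0, 0, 0, 0]

```text
time: 2.05
tool_pos: [0.49, 0.2374, 0.0767]
ee_rot: [3.141, 0.001, 3.141]
contact_force: [-0.1, -0.4, 0.7]
width: 0.006
grip_force: 0.0
```

```bash
python3 look.py w2; python3 - <<'E'
from h import *
from cell import ctrl
s=ctrl.state();c=ctrl.get_calibration("wrist");T=tool_T(s)@c["T_tool_cam"]
# where TCP, and intended key circle, project in the picture
w=cv2.imread("pics/w2.png")
def proj(p):
    q=np.linalg.inv(T)@np.r_[p,1]
    return cv2.projectPoints(np.array([[q[0],-q[1],-q[2]]]),np.zeros(3),np.zeros(3),c["mtx"],c["D"])[0][0,0]
print(proj(s["tool_pos"]),proj([s["tool_pos"][0],s["tool_pos"][1],.054]))
cv2.imwrite("pics/w2c.png",cv2.resize(w[150:350,200:440],None,fx=3,fy=3,interpolation=cv2.INTER_CUBIC))
E
```

```text
2.05 [0.49   0.2374 0.0767] [3.141e+00 1.000e-03 3.141e+00] 0.006
[316.29686321 249.50071111] [316.33852699 234.24904502]
```

View pics/w2c.png

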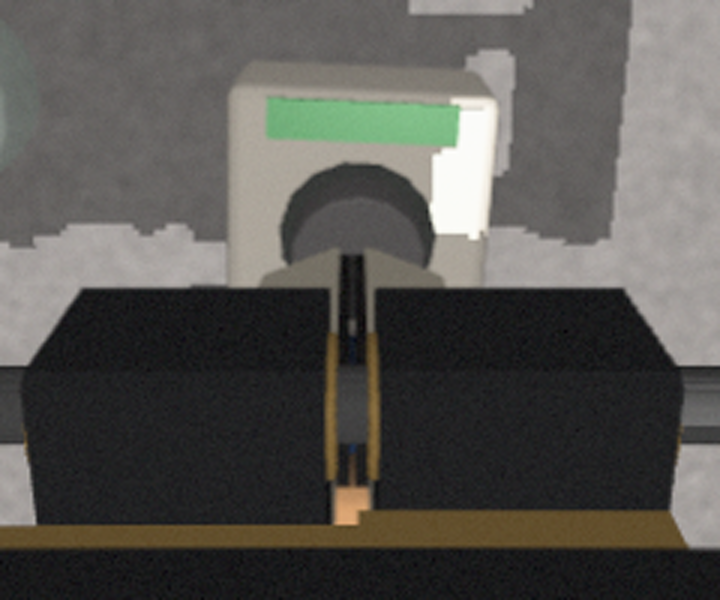

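Close view: the key top is centred about 3 px right of and 5 px beyond the TCP projection, so the TCP is about 2–3 mm off. I'll shift 2 mm forward and press.

>>> play_rows:
  increments:
    - [-0.2, 0, 0.6, 0, 0, 0, 0]
    - [-0.2, 0, 1.2, 0, 0, 0, 0]
    - [-0.2, 0, 1.7, 0, 0, 0, 0]
    - [-0.2, 0, 2.1, 0, 0, 0, 0]
    - [-0.2, 0, 2.4, 0, 0, 0, 0]

```text
time: 2.6
tool_pos: [0.4917, 0.2362, 0.0513]
ee_rot: [-3.141, -0.0, 3.14]
contact_force: [-0.9, 0.0, 2.0]
width: 0.008
grip_force: 1.2
```

>>> play_rows:
  increments:
    - [0, 0, 0.2, 0, 0, 0, 0]
    - [0, 0, 0.4, 0, 0, 0, 0]
    - [0, 0, 0.6, 0, 0, 0, 0]
    - [0, 0, 0.7, 0, 0, 0, 0]
    - [0, 0, 0.8, 0, 0, 0, 0]

```text
time: 3.1
tool_pos: [0.4918, 0.2362, 0.0437]
ee_rot: [-3.141, -0.0, 3.14]
contact_force: [-2.2, -0.8, 3.0]
width: 0.005
grip_force: 1.1
```

>>> play_rows:
  increments:
    - [0, 0, 0.1, 0, 0, 0, 0]
    - [0, 0, 0.2, 0, 0, 0, 0]
    - [0, 0, 0.2, 0, 0, 0, 0]

```text
time: 3.4
tool_pos: [0.4918, 0.2362, 0.0418]
ee_rot: [-3.142, -0.0, 3.14]
contact_force: [-1.9, -1.6, 5.2]
width: 0.006
grip_force: 2.5
```

>>> play_rows:
  increments:
    - [0, 0, 0.05, 0, 0, 0, 0]
    - [0, 0, 0.1, 0, 0, 0, 0]
    - [0, 0, 0.1, 0, 0, 0, 0]

```text
time: 3.7
tool_pos: [0.4919, 0.2362, 0.0409]
ee_rot: [3.142, -0.0, 3.14]
contact_force: [-2.9, -2.5, 6.7]
width: 0.004
grip_force: 3.3
```

Force climbs at about 2 N/mm, so the key is at its stop. Lifting and moving to the middle timer.

>>> play_rows:
  increments:
    - [0, 0, -1, 0, 0, 0, 0]
    - [0, 0, -4, 0, 0, 0, 0]
    - [0, 0, -8, 0, 0, 0, 0]
    - [0, -2, -10, 0, 0, 0, 0]
    - [0.3, -6, -11, 0, 0, 0, 0]

```text
time: 4.2
tool_pos: [0.4904, 0.1796, 0.1537]
ee_rot: [3.138, 0.005, -3.138]
contact_force: [0.4, -0.5, 0.2]
width: 0.002
grip_force: 0.0
```

>>> play_rows:
  increments:
    - [0.3, -4, 0, 0, 0, 0, 0]
    - [0.6, -8, 0, 0, 0, 0, 0]
    - [0.9, -12, 0, 0, 0, 0, 0]
    - [0.9, -15, 0, 0, 0, 0, 0]
    - [0.9, -17.4, 0, 0, 0, 0, 0]

```text
time: 4.7
tool_pos: [0.4796, 0.0002, 0.1515]
ee_rot: [-3.142, 0.001, 3.138]
contact_force: [-0.1, 0.6, 0.1]
width: 0.002
grip_force: 0.0
```

>>> play_rows:
  increments:
    - [0, 0, 2, 0, 0, 0, 0]
    - [0, 0, 4, 0, 0, 0, 0]
    - [0, 0, 6, 0, 0, 0, 0]
    - [0, 0, 7, 0, 0, 0, 0]
    - [0, 0, 7, 0, 0, 0, 0]

```text
time: 5.2
tool_pos: [0.4789, 0.0023, 0.0801]
ee_rot: [-3.141, -0.002, 3.14]
contact_force: [-0.1, -0.3, 0.3]
width: 0.003
grip_force: 0.0
```

>>> play_rows:
  increments:
    - [0, 0, 0, 0, 0, 0, 0]
    - [0, 0, 0, 0, 0, 0, 0]

```text
time: 5.4
tool_pos: [0.4802, 0.0024, 0.0816]
ee_rot: [3.141, 0.002, 3.14]
contact_force: [0.7, 0.6, -0.2]
width: 0.003
grip_force: 0.0
```

```bash
cat > close.py <<'E'
import sys
from h import *
from cell import ctrl
s=ctrl.state();c=ctrl.get_calibration("wrist");T=tool_T(s)@c["T_tool_cam"]
w=ctrl.get_image("wrist")[:,:,::-1].copy()
q=np.linalg.inv(T)@np.r_[s["tool_pos"][:2],.054,1]
print(s["tool_pos"].round(4),s["ee_rot"].round(3),cv2.projectPoints(np.array([[q[0],-q[1],-q[2]]]),np.zeros(3),np.zeros(3),c["mtx"],c["D"])[0][0,0])
cv2.imwrite(f"pics/{sys.argv[1]}.png",cv2.resize(w[130:330,190:430],None,fx=3,fy=3,interpolation=cv2.INTER_CUBIC))
E
python3 close.py m1; python3 go.py .480 .001 .075
```

```text
[0.4802 0.0024 0.0816] [3.141e+00 2.000e-03 3.140e+00] [316.38129568 231.60767407]
5.45 [0.4802 0.0024 0.0816] [3.141e+00 2.000e-03 3.140e+00] [ 0.22  0.14 -0.34] 0.0031063627485389974
inc [ 0.02 -0.14  0.66] [ 0.02  0.09 -0.1 ]
```

View pics/m1.png

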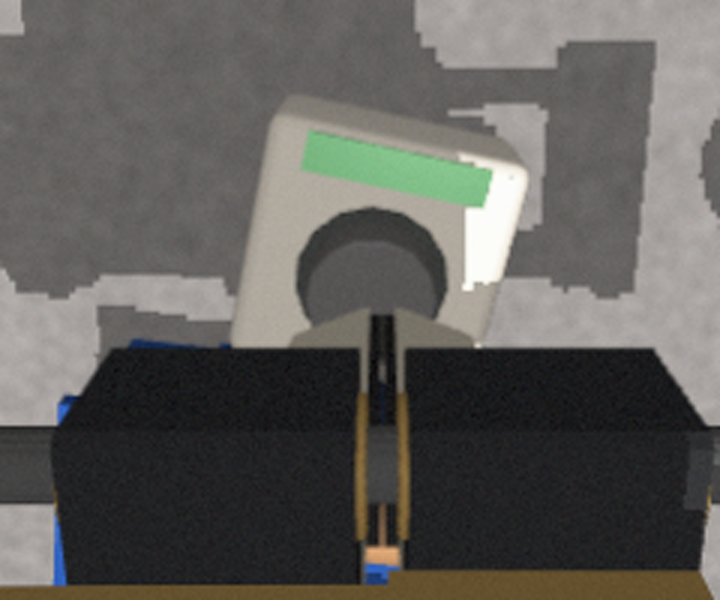

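The middle key's top is centred at about (314.6,233) against a TCP projection of (316.4,231.6), so it is aligned to about 1 mm.

>>> play_rows:
  increments:
    - [-0.1, -0.1, 0.7, 0, 0, 0, 0]
    - [-0.1, -0.1, 1.4, 0, 0, 0, 0]
    - [-0.1, -0.1, 2, 0, 0, 0, 0]
    - [-0.1, -0.1, 2.5, 0, 0, 0, 0]
    - [-0.1, -0.1, 2.8, 0, 0, 0, 0]

```text
time: 5.95
tool_pos: [0.4801, 0.0013, 0.052]
ee_rot: [-3.141, -0.001, 3.14]
contact_force: [-1.6, 0.7, 2.3]
width: 0.004
grip_force: 1.0
```

>>> play_rows:
  increments:
    - [0, 0, 0.2, 0, 0, 0, 0]
    - [0, 0, 0.4, 0, 0, 0, 0]
    - [0, 0, 0.6, 0, 0, 0, 0]
    - [0, 0, 0.8, 0, 0, 0, 0]
    - [0, 0, 0.9, 0, 0, 0, 0]

```text
time: 6.45
tool_pos: [0.4804, 0.0013, 0.0436]
ee_rot: [3.142, -0.0, 3.14]
contact_force: [-1.2, -0.6, 3.1]
width: 0.008
grip_force: 1.1
```

>>> play_rows:
  increments:
    - [0, 0, 0.1, 0, 0, 0, 0]
    - [0, 0, 0.2, 0, 0, 0, 0]
    - [0, 0, 0.25, 0, 0, 0, 0]
    - [0, 0, 0.3, 0, 0, 0, 0]
    - [0, 0, 0.3, 0, 0, 0, 0]

```text
time: 6.95
tool_pos: [0.4804, 0.0013, 0.0409]
ee_rot: [3.141, -0.0, 3.14]
contact_force: [-3.4, 0.6, 6.8]
width: 0.004
grip_force: 3.3
```

>>> play_rows:
  increments:
    - [0, 0, 0, 0, 0, 0, 0]

```text
time: 7.05
tool_pos: [0.4804, 0.0013, 0.0409]
ee_rot: [3.142, 0.0, 3.14]
contact_force: [-3.4, -0.6, 6.1]
width: 0.005
grip_force: 3.3
```

>>> play_rows:
  increments:
    - [0, 0, -1, 0, 0, 0, 0]
    - [0, 0, -4, 0, 0, 0, 0]
    - [0, 0, -8, 0, 0, 0, 0]
    - [0.2, -2, -10, 0, 0, 0, 0]
    - [0.6, -6, -11, 0, 0, 0, 0]

```text
time: 7.55
tool_pos: [0.4766, -0.0565, 0.1536]
ee_rot: [3.14, 0.005, -3.138]
contact_force: [0.4, 1.2, -0.5]
width: 0.007
grip_force: 0.0
```

>>> play_rows:
  increments:
    - [0.3, -4, 0, 0, 0, 0, 0]
    - [0.6, -8, 0, 0, 0, 0, 0]
    - [0.9, -12, 0, 0, 0, 0, 0]
    - [0.9, -15, 0, 0, 0, 0, 0]
    - [0.9, -16, 0, 0, 0, 0, 0]

```text
time: 8.05
tool_pos: [0.4648, -0.2226, 0.1516]
ee_rot: [-3.14, 0.001, 3.135]
contact_force: [0.5, -0.2, -0.1]
width: 0.005
grip_force: 0.0
```

>>> play_rows:
  increments:
    - [0, 0, 2, 0, 0, 0, 0]
    - [0, 0, 4, 0, 0, 0, 0]
    - [0, 0, 6, 0, 0, 0, 0]
    - [0, 0, 7, 0, 0, 0, 0]
    - [0, 0, 7, 0, 0, 0, 0]

```text
time: 8.55
tool_pos: [0.4646, -0.2178, 0.0799]
ee_rot: [3.141, -0.002, 3.141]
contact_force: [-0.1, 0.6, -0.4]
width: 0.004
grip_force: 0.0
```

>>> play_rows:
  increments:
    - [0, 0, 0, 0, 0, 0, 0]
    - [0, 0, 0, 0, 0, 0, 0]

```text
time: 8.75
tool_pos: [0.4658, -0.2188, 0.0817]
ee_rot: [-3.141, 0.002, 3.14]
contact_force: [-0.6, -0.6, -0.7]
width: 0.003
grip_force: 0.0
```

```bash
python3 close.py l1; python3 go.py .4655 -.219 .052
```

```text
[ 0.4658 -0.2188  0.0817] [-3.141e+00  2.000e-03  3.140e+00] [316.40640676 231.57850075]
8.8 [ 0.4658 -0.2188  0.0817] [-3.141e+00  2.000e-03  3.140e+00] [-0.28  0.27  0.16] 0.00500989983901504
inc [ 0.03 -0.02  2.97] [-0.03  0.09 -0.1 ]
```

View pics/l1.png

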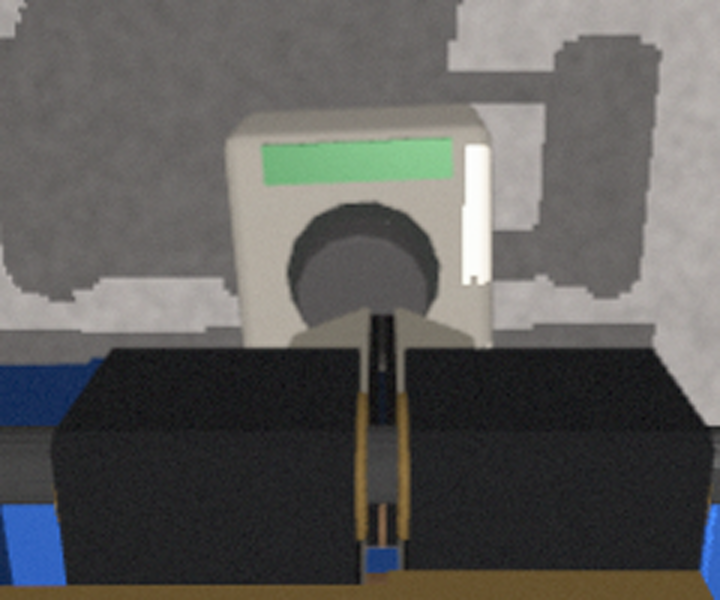

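The large key's top is centred at about (312,232) against a projection of (316.4,231.6), so I'll shift 2 mm to the right and press.

>>> play_rows:
  increments:
    - [-0.05, -0.2, 0.7, 0, 0, 0, 0]
    - [-0.05, -0.2, 1.4, 0, 0, 0, 0]
    - [-0.05, -0.2, 2, 0, 0, 0, 0]
    - [-0.05, -0.2, 2.5, 0, 0, 0, 0]
    - [-0.05, -0.2, 2.8, 0, 0, 0, 0]

```text
time: 9.3
tool_pos: [0.4652, -0.2205, 0.052]
ee_rot: [3.141, -0.001, 3.14]
contact_force: [-1.3, 0.8, 3.2]
width: 0.002
grip_force: 1.2
```

>>> play_rows:
  increments:
    - [0, 0, 0.2, 0, 0, 0, 0]
    - [0, 0, 0.4, 0, 0, 0, 0]
    - [0, 0, 0.6, 0, 0, 0, 0]
    - [0, 0, 0.8, 0, 0, 0, 0]
    - [0, 0, 0.9, 0, 0, 0, 0]

```text
time: 9.8
tool_pos: [0.4654, -0.2206, 0.0436]
ee_rot: [3.142, -0.0, 3.14]
contact_force: [-2.2, 1.1, 2.6]
width: 0.005
grip_force: 1.1
```

>>> play_rows:
  increments:
    - [0, 0, 0.1, 0, 0, 0, 0]
    - [0, 0, 0.2, 0, 0, 0, 0]
    - [0, 0, 0.25, 0, 0, 0, 0]
    - [0, 0, 0.3, 0, 0, 0, 0]
    - [0, 0, 0.3, 0, 0, 0, 0]

```text
time: 10.3
tool_pos: [0.4655, -0.2207, 0.0409]
ee_rot: [3.141, -0.0, 3.14]
contact_force: [-3.0, 0.8, 6.7]
width: 0.006
grip_force: 3.3
```

Same signature as the other two keys. I'll retreat upward and check from above.

>>> play_rows:
  increments:
    - [0, 0, -1, 0, 0, 0, 0]
    - [0, 0, -4, 0, 0, 0, 0]
    - [0, 0, -8, 0, 0, 0, 0]
    - [0, 0, -12, 0, 0, 0, 0]
    - [3, 0, -16, 0, 0, 0, 0]

```text
time: 10.8
tool_pos: [0.4386, -0.2204, 0.2032]
ee_rot: [-3.14, 0.004, -3.141]
contact_force: [0.9, -0.9, 0.5]
width: 0.007
grip_force: 0.0
```

>>> play_rows:
  increments:
    - [1, 4, 0, 0, 0, 0, 0]
    - [2, 7, 0, 0, 0, 0, 0]
    - [3, 10, 0, 0, 0, 0, 0]
    - [3, 11, 0, 0, 0, 0, 0]
    - [3, 11, 0, 0, 0, 0, 0]

```text
time: 11.3
tool_pos: [0.4063, -0.1094, 0.2013]
ee_rot: [3.141, 0.002, -3.141]
contact_force: [-0.1, -0.7, -0.3]
width: 0.006
grip_force: 0.0
```

```bash
python3 look.py f1 .044; python3 - <<'E'
from cell import ctrl
import cv2
im=ctrl.get_image("scene")[:,:,::-1]; cv2.imwrite("pics/sf.png",im)
a=cv2.imread("pics/scene0.png")
import numpy as np
c=lambda x:cv2.resize(x[190:340,180:500],(800,375),interpolation=cv2.INTER_CUBIC)[:300]
cv2.imwrite("pics/cmp.png",np.vstack([c(a),c(im)]))
E
```

```text
11.3 [ 0.4063 -0.1094  0.2013] [ 3.141e+00  2.000e-03 -3.141e+00] 0.006
[607.4 231.  391.5  44.   11. ] [0.4597 0.2333 0.044 ]
[412.7 221.9 339.   39.4  10.3] [0.4488 0.0042 0.044 ]
[219.9 208.8 347.5   9.9  40.1] [ 0.4328 -0.2221  0.044 ]
```

View pics/f1.png

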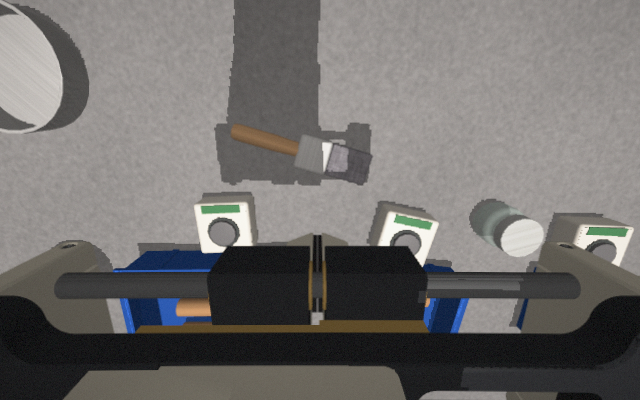

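View pics/cmp.png

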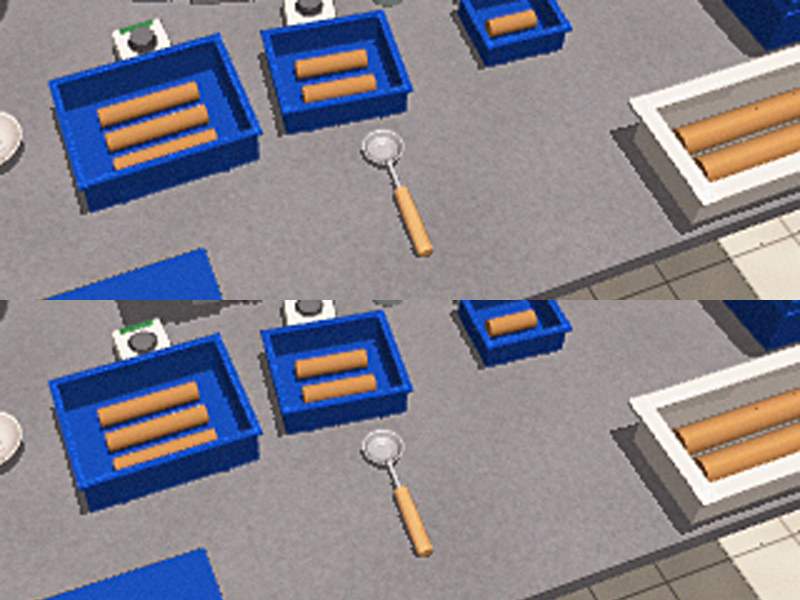

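The wrist view shows all three keys low in their housings at (223,232), (406,242) and (602,250). The before/after comparison shows the large timer's key clearly lower and the trays unmoved. The robot touches nothing, so I'm handing in.

```bash
python3 -c "
from cell import ctrl
print(ctrl.close_job())"
```

```text
the job is handed in; nothing more can be done
None
```

I pressed the three feeding-timer keys to their stops in order (small, middle, large), left the spare timer alone, saw nothing moved in the final views, and handed the job in at about 11.4 s; no verdict came back.

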